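Snap out the sprung leg of the mandrel rest and lay the ring mandrel in its forks

TASK

Get the mandrel rest ready for work. Swing its folded leg outwards past the point where the spring goes over centre, so that it snaps to its other stop, then press the leg's fork steadily home against that stop with about 10 N for half a second, never pushing on the leg with more than 15 N. Then pick up the steel ring mandrel and lay it, without dropping it, in the two V forks, its centre of gravity about midway between them, and let go; leave the glass beaker, the flux cup and the small clear pot where they are.

Things in the scene. Friction and masses are not known exactly. Their poses are not given: they have to be found in the camera images.
- stand: Mandrel rest, screwed down: dark steel plate, x -50 to 50, y -92 to 40 mm in its frame, 8 mm thick. Origin on the worktop under the swing leg's vertical pivot, z up. A V fork stands fixed at (0, -70) mm. Besides the two forks only the steel spring cartridge and its brass pins rise from it, at most 38 mm above the worktop. Ready for work, the forks stand 155 mm apart along its y and the mandrel lies along y.
- leg (a joint): Swing leg's angle (rad). 0: folded, leg pointing along the stand's -x; 1.571: out, pointing along +y (clockwise from above). A spring pulls it to the nearer stop; over centre lies between 0.8 and 1.2, hidden, different each time. Pushing out takes up to 10 N at the fork; past centre it runs ahead by itself. Both stops are firm: pressed against one, the force climbs by about 10 N or more per mm.
- leg_fork (a point): Centre of the swing leg's fork head, 85 mm from the pivot, 66 mm above the worktop. Its x axis points along the leg to the pivot, y across the leg (-y is the side to push on). Green head 46 mm wide (y) between flat outer faces, 13 mm thick (x), from 46 to 84 mm high, on a 14 mm post; V notch of 90 degrees across y, wood lined, its bottom 56 mm above the worktop.
- fixed_fork (a point): Centre of the fixed fork's head on the plate, 66 mm above the worktop, axes as the stand's. Same head as the leg's, its 46 mm width and the V across the stand's x; bottom of the V 56 mm above the worktop.
- rest_mid (a point): Point midway between the two forks once the leg is out: (0, 7.5, 71) mm in the stand's frame, where the mandrel's centre of gravity belongs. Axes as the stand's. On the way here from the mandrel's side a tall fixed dust pipe with a red lever stands at about x 0.68, y 0.12 m, reaching to x 0.6: pass in front of it, on the robot's side, over (0.45, 0.06).
- mandrel_mid (a point): Centre of gravity of the loose steel ring mandrel, on its axis; y runs along it to the thick end. A round bar 274 mm long, 0.3 to 0.5 kg: 25 mm thick from 35 to 100 mm, ends at 105 mm; 23 mm thick here; tapering to 11 mm at the thin end, at -169 mm. It lies on the worktop, this point about 11 mm up. Lying in the forks, this point is about 71 mm above the worktop; either end may point either way.
- beaker: Glass beaker, 76 mm across, 65 mm high; origin at the centre of its underside. Leave alone.
- cup: Small dark flux cup, 28 mm across, 17 mm high; origin at the centre of its underside. Leave alone.
- pot: Small clear screw pot, 47 mm across, 16 mm high; origin at the centre of its underside. Leave alone.

How it is judged:
On the way, in this order (a step that is already met when the one before it is completed fails the run):
1. the leg, snapped out to its stop, is pressed home against it with more than 7 N (value of joint leg above 1.53 rad and contact force between the fingers and leg above 7 N), for 0.3 s.
2. the mandrel lies in both forks (value of joint leg above 1.5 rad and horizontal distance between mandrel_mid and rest_mid below 0.025 m and z of mandrel_mid in the frame of stand below 0.08 m and contact force between mandrel and leg above 0.3 N), for 0.2 s.
At the end, for the whole second after the job is handed in: Leg out at its stop (joint above 1.5 rad); mandrel at rest in both forks, released, its centre of gravity within 25 mm of midway between them and within 8 mm across, 64 to 78 mm up, its axis within 0.12 rad of the line of the forks (value of joint leg above 1.5 rad and horizontal distance between mandrel_mid and rest_mid below 0.025 m and x of mandrel_mid in the frame of stand between -0.008 and 0.008 m and z of mandrel_mid in the frame of stand between 0.064 and 0.078 m and angle between the y axis of mandrel_mid and the y axis of stand, either way round below 0.12 rad and contact force between mandrel and leg above 0.3 N and linear speed of mandrel below 0.03 m/s and contact force between the fingers and mandrel below 0.1 N); the robot touches nothing.
It fails at once if the leg is pushed with more than 15 N (contact force between any of the fingers, the arm and leg above 15 N).
It fails at once if the mandrel is dropped or thrown (moves faster than 0.8 m/s) (linear speed of mandrel above 0.8 m/s).
It fails at once if the beaker, the flux cup or the small pot is moved more than 15 mm (distance of any of beaker, cup, pot from where it was at the start of the episode above 0.015 m).
It also fails if it takes over 72 s, if anything falls off the work surface, if the arm or the gripper's body presses on something with over 40 N, if the wrist force passes 120 N, or if a joint passes its speed limit or range.

ROBOT

A 6-joint arm with a two-finger parallel gripper is mounted at the origin on a cart in front of the work surface, level with it; the furniture and walls round the work are solid. World frame = base frame: x ahead of the robot, y to its left, z up, the work surface at z = 0. Lengths are in m, angles in rad, forces in N, time in s.
With the tool pointing down it reaches from about 0.325 to 0.9 m from the base axis. Payload 6.1 kg.
Tool frame: the origin (TCP) lies midway between the tips of the shut fingers; the grasp point (between the pads) lies 19 mm behind it; z points along the fingers, y is the direction in which the jaws open and shut (so a half turn about z gives the same grasp; the last joint's range is limited). The gripper opens to 85 mm and grips with 20 to 120 N. Pads are 22 mm wide; open, the fingers measure 114 mm over their backs; the gripper's body (76 mm by 85 mm) begins 54 mm behind the grasp point. The pads swing forward as they close: fully open they stand 13 mm farther back than shut.
Start: joints at [1.017, 0.22, 1.526, -0, 1.395, -0.126], TCP at [0.259, 0.569, 0.197] pointing down, gripper open.
Joint ranges: [-2.98, 2.98], [-0.91, 2.08], [0.09, 2.57], [-1.24, 4.39], [0.2, 2.65], [-2.68, 2.68]. Speed limits (rad/s): [2.57, 2.57, 3.01, 3.14, 3.14, 3.14].

INTERFACE

Orientations are given as a 3x3 rotation matrix whose columns are the frame's x, y, z axes.
In Python, from bench import bot, optics gives the robot as it stands.
- The arm moves only by the tool play_rows, never from a script. Its argument "series" is a list of rows, each an object with "xyz": the shift along the tool's x, y, z in m, a list of three; "turn": the turn about the tool's z in degrees. In form: [{"xyz": [tx, ty, tz], "turn": turn}, ...]. A call has exactly 8 rows; each row is the pose to reach, as a shift and turn from the pose commanded when the call began, along the tool's axes at that moment; what a row does not reach only later rows make up. A row lasts 1/8 s, in which the tool goes at most 62.5 mm and 10.7 degrees, less where a joint would pass 70% of its speed; a pose out of reach is approached as far as the arm can. A call with a gripper value outside its range is refused whole. "hand" is the finger opening in m, from 0 to 0.0854, set as the call begins (left out, the last holds). The fingers move at their own pace and stop on an object; "squeeze" is the grip in N (left out, the last holds). Time passes only in rows, so rows that repeat a pose let the fingers close, or fill a call up. It gives the time, the measured TCP pose, the force and the opening at its end, in the units of the state.
- bot.get_state(): the state, without advancing time (a new reading comes with each control period).
- optics.camera(name): name is "scene" or "top" or "wrist"; returns the picture (384x512x3 uint8, blue, green, red); there is no depth.
- optics.camera_info(name): a dict with "mtx" (3x3 intrinsics, pixels), "rvec" (rotation vector, rad) and "tvec" (3), from world to camera coordinates, as OpenCV has them; the wrist camera has in their place "T_tool_cam" (4x4, takes a point from camera to tool coordinates, whose origin is the TCP and whose axes are the flange's). Camera axes: x right, y down, z forward; pixel columns grow to the right and rows downward; lengths in m; the calibration is good to about 2 mm. A picture is of the moment at which its call begins: read the wrist's pose just before it. camera_info takes no time and is no camera call.
- bot.sign_off(): hands the job in, once; it reports no verdict.
The state is a dict: "time": time; "joint_pos": joint angles; "dq": joint speeds; "joint_efforts": joint torques, N m; "ee_pos": TCP position; "ee_rot": TCP orientation; "contact_force": force on the tool from outside, world axes, zero at the start; "ft_torque": the same for the moment, N m; "finger_gap": finger opening in m.
Only numpy, scipy, OpenCV 4.12 (cv2) and the standard library are available. Lean on these libraries where they do the work, as an engineer would, in place of code of your own. Each camera call takes 0.05 s, during which the arm holds its last target. There are 200 camera calls.

## Working session

There is one attempt and no reset: what is moved stays moved. The work goes in short steps, Python scripts to look and compute and a tool call to move; the robot and the scene stay as the last step left them, time stands still between calls to the robot, and variables do not carry over. Pictures are saved under pics/ and viewed, about 8 in all and at most 12, crops included, and the job is handed in when it is done.

Besides the shell and the picture viewer there is one more tool, called after "Emit:" as a command line: name --argument value ..., lists and objects as JSON in quotes. play_rows: Moves the arm, as the interface text tells. Its arguments: {"type":"object","properties":{"series":{"type":"array","items":{"type":"object","properties":{"xyz":{"type":"array","items":{"type":"number"}},"turn":{"type":"number"}}}},"hand":{"type":"number"},"squeeze":{"type":"number"}},"required":["series"]}

```bash
ls; mkdir -p pics; python3 - <<'E'
from bench import bot, optics
import cv2,numpy as np
s=bot.get_state();print(s)
for n in ["scene","top"]:
    cv2.imwrite(f"pics/{n}0.png",optics.camera(n)); print(n,optics.camera_info(n))
print(optics.camera_info("wrist"))
E
```

```text
pics
{'time': 0.0, 'joint_pos': array([ 1.01683635e+00,  2.21191089e-01,  1.52763956e+00,  3.44896798e-05,
        1.39469208e+00, -1.26088461e-01]), 'dq': array([ 0.00067811, -0.00116331,  0.00056429,  0.00036392,  0.00025743,
       -0.00059276]), 'joint_efforts': array([-5.21655438e-04, -4.96916342e+01, -3.89392126e+01, -3.15334701e-04,
        1.14121891e-02,  2.62493080e-05]), 'ee_pos': array([0.25896145, 0.56808396, 0.19630595]), 'ee_rot': array([[-9.09848326e-01,  4.14939675e-01, -1.04421057e-03],
       [ 4.14940897e-01,  9.09846919e-01, -1.62356386e-03],
       [ 2.76390707e-04, -1.91048253e-03, -9.99998137e-01]]), 'contact_force': array([0.86974374, 0.09286489, 0.84252713]), 'ft_torque': array([-0.00939607, -0.01559913, -0.0162833 ]), 'finger_gap': 0.08534041658771492}
scene {'mtx': array([[381.34710216,   0.        , 258.64553046],
       [  0.        , 381.34710216, 192.43320105],
       [  0.        ,   0.        ,   1.        ]]), 'rvec': array([ 2.02388869, -0.99891367,  0.50772608]), 'tvec': array([-0.29686849,  0.28980889,  1.15910013])}
top {'mtx': array([[489.72352351,   0.        , 252.14278538],
       [  0.        , 489.72352351, 189.5220271 ],
       [  0.        ,   0.        ,   1.        ]]), 'rvec': array([ 2.1508638 , -2.13983791,  0.13264848]), 'tvec': array([0.0190165 , 0.48970437, 1.46001997])}
{'mtx': array([[344.08404869,   0.        , 256.35552184],
       [  0.        , 344.08404869, 191.30666877],
       [  0.        ,   0.        ,   1.        ]]), 'T_tool_cam': array([[ 3.16708710e-04, -9.51613136e-01, -3.07298452e-01,
         7.89513901e-02],
       [ 9.99999309e-01,  6.49172400e-04, -9.79674613e-04,
         6.48637632e-04],
       [ 1.13176090e-03, -3.07297930e-01,  9.51612685e-01,
        -1.76419641e-01],
       [ 0.00000000e+00,  0.00000000e+00,  0.00000000e+00,
         1.00000000e+00]])}
```

View pics/top0.png

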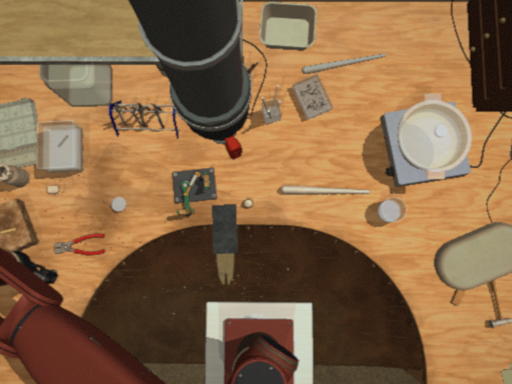

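View pics/scene0.png

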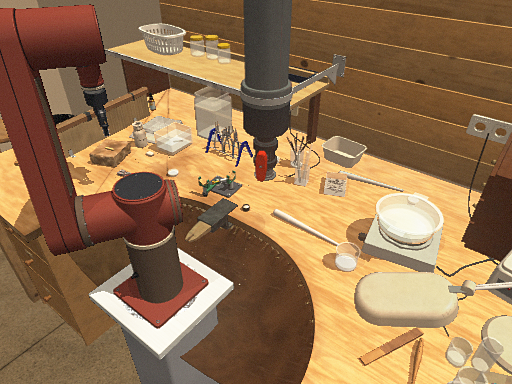

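```bash
cat >h.py <<'E'
import cv2,numpy as np
from bench import bot,optics
def cam(n,s=None):
    i=optics.camera_info(n);K=i["mtx"]
    if n=="wrist":
        s=s or bot.get_state();T=np.eye(4);T[:3,:3]=s["ee_rot"];T[:3,3]=s["ee_pos"];T=T@i["T_tool_cam"]
        return K,T[:3,:3].T,-T[:3,:3].T@T[:3,3]
    return K,cv2.Rodrigues(i["rvec"])[0],i["tvec"]
def p2w(c,uv,z):
    K,R,t=c;C=-R.T@t;d=R.T@np.linalg.inv(K)@np.array([uv[0],uv[1],1.]);return C+d*(z-C[2])/d[2]
def w2p(c,P):
    K,R,t=c;return cv2.projectPoints(np.atleast_2d(np.float64(P)),cv2.Rodrigues(R)[0],t,K,None)[0][:,0]
def save(n,name,box=None,f=1):
    s=bot.get_state();im=optics.camera(n)
    if box: im=im[box[1]:box[3],box[0]:box[2]]
    cv2.imwrite("pics/"+name,cv2.resize(im,None,fx=f,fy=f,interpolation=cv2.INTER_CUBIC));return s
E
python3 - <<'E'
from h import *
c=cam("top")
for u,z in [((283,190),.01),((370,192),.01),((304,70),.01),((384,56),.01),((194,186),.008),((186,210),.066),((195,178),.066),((391,210),.03),((248,203),.01),((119,204),.01)]: print(u,p2w(c,u,z).round(3))
im=cv2.imread("pics/top0.png")
a=cv2.resize(im[155:230,160:260],None,fx=8,fy=8,interpolation=cv2.INTER_CUBIC)
cv2.imwrite("pics/a.png",a)
E
```

```text
(283, 190) [ 0.492 -0.074  0.01 ]
(370, 192) [ 0.487 -0.342  0.01 ]
(304, 70) [ 0.88  -0.142  0.01 ]
(384, 56) [ 0.927 -0.398  0.01 ]
(194, 186) [0.503 0.203 0.008]
(186, 210) [0.423 0.217 0.066]
(195, 178) [0.519 0.193 0.066]
(391, 210) [ 0.429 -0.399  0.03 ]
(248, 203) [0.451 0.034 0.01 ]
(119, 204) [0.446 0.434 0.01 ]
```

View pics/a.png

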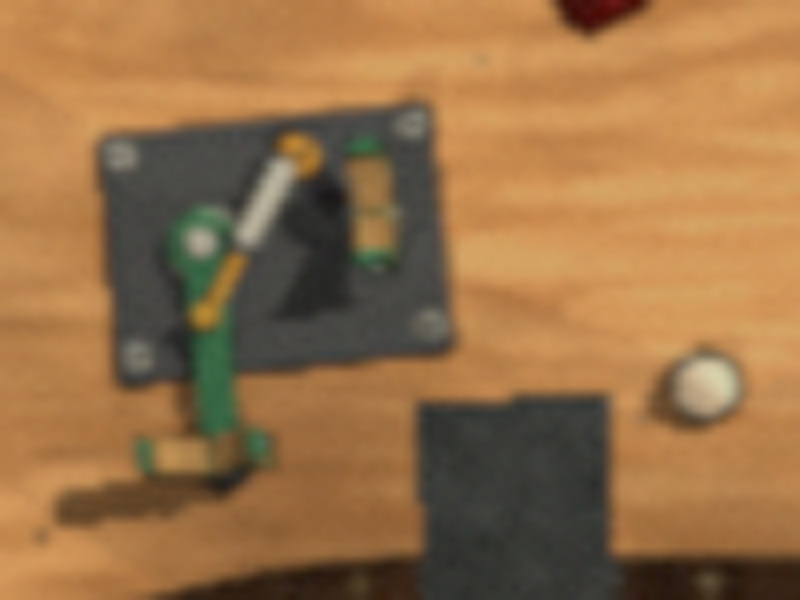

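```bash
cat >>h.py <<'E'
def R2(a): return np.array([[np.cos(a),-np.sin(a)],[np.sin(a),np.cos(a)]])
def fit2(A,B):
    A=np.array(A);B=np.array(B);a=A-A.mean(0);b=B-B.mean(0)
    th=np.arctan2((a[:,0]*b[:,1]-a[:,1]*b[:,0]).sum(),(a*b).sum());o=B.mean(0)-R2(th)@A.mean(0)
    return th,o,(B-(A@R2(th).T+o))
def move(x,y,z,yaw,n=1):
    """shift+turn from now to the world TCP pose; yaw = angle of tool x (deg)"""
    s=bot.get_state();R=s["ee_rot"];d=R.T@(np.array([x,y,z])-s["ee_pos"])
    cur=np.degrees(np.arctan2(R[1,0],R[0,0]));t=-((yaw-cur+180)%360-180)
    return d.round(4),round(t,1)
E
python3 - <<'E'
from h import *
c=cam("top")
pl=[(100,140),(430,103),(452,348),(120,382)]
W=[p2w(c,(160+(u+.5)/8-.5,155+(v+.5)/8-.5),.008)[:2] for u,v in pl]
th,o,r=fit2([(.05,.04),(.05,-.092),(-.05,-.092),(-.05,.04)],W)
print(np.degrees(th),o,r.round(4))
S=lambda x,y:R2(th)@[x,y]+o
for n,u,z in [("pivot",(201,242),.03),("legfork",(205,452),.075),("ff",(373,203),.075)]:
    w=p2w(c,(160+(u[0]+.5)/8-.5,155+(u[1]+.5)/8-.5),z)[:2];print(n,w,R2(-th)@(w-o))
print("rest",S(0,.0075),"fork0",S(-.085,0),"forkout",S(0,.085))
# first target: 50 mm short of the leg's push face, high
print(move(*S(-.085,-.10),.16,90+np.degrees(th)))
E
```

```text
6.325819140123613 [0.50392676 0.22865546] [[-0.0022 -0.0016]
 [-0.0016  0.0009]
 [ 0.0015  0.0018]
 [ 0.0022 -0.001 ]]
pivot [0.50374637 0.22847639] [-0.00019902 -0.0001581 ]
legfork [0.41891125 0.21821779] [-0.08564793 -0.00100692]
ff [0.51211    0.15790845] [ 0.00033836 -0.0712179 ]
rest [0.50310039 0.23610979] fork0 [0.41944429 0.21928997] forkout [0.49456127 0.31313793]
(array([-0.342 , -0.3366,  0.0369]), np.float64(59.2))
```

Emit:
play_rows --series '[{"xyz": [-0.034,-0.034,0.0],"turn": 6},{"xyz": [-0.078,-0.077,0.0],"turn": 14},{"xyz": [-0.122,-0.12,0.0],"turn": 22},{"xyz": [-0.166,-0.164,0.01],"turn": 30},{"xyz": [-0.21,-0.207,0.015],"turn": 38},{"xyz": [-0.254,-0.25,0.02],"turn": 46},{"xyz": [-0.3,-0.295,0.03],"turn": 53},{"xyz": [-0.342,-0.337,0.037],"turn": 59}]' --hand 0

```text
time: 1.1
ee_pos: [0.4308, 0.1183, 0.16]
ee_rot: [[-0.11, 0.994, 0.0], [0.994, 0.11, 0.0], [0.0, 0.0, -1.0]]
contact_force: [0.9, 0.2, 0.2]
finger_gap: 0.0003
```

```bash
python3 - <<'E'
from h import *
s=save("wrist","w1.png")
print(s["time"],s["ee_pos"],s["ee_rot"].round(3),s["joint_pos"].round(2),s["contact_force"].round(2),s["finger_gap"])
c=cam("wrist",s);th=np.radians(6.33);o=np.array([.5039,.2287])
P=lambda x,y,z:[*(R2(th)@[x,y]+o),z]
print(w2p(c,[P(-.085,0,.084),P(-.085+.0065,-.023,.084),P(-.085-.0065,-.023,.084),P(-.085,.023,.084),P(-.05,-.092,.008),P(-.05,.04,.008)]).round(0))
E
```

```text
1.1 [0.43077761 0.11826785 0.15998106] [[-0.11   0.994  0.   ]
 [ 0.994  0.11   0.   ]
 [ 0.     0.    -1.   ]] [ 0.09 -0.19  2.01  0.    1.32 -0.02] [0.93 0.2  0.16] 0.000257491856795683
[[256.  45.]
 [265.  81.]
 [247.  81.]
 [256.   7.]
 [292. 155.]
 [297.   3.]]
```

View pics/w1.png

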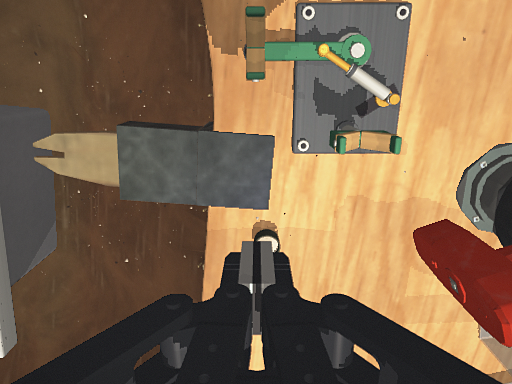

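```bash
cat >>h.py <<'E'
TH=np.radians(6.33);O=np.array([.5039,.2287])
S=lambda x,y:R2(TH)@[x,y]+O
def legpose(q,gap):
    a=np.pi-q;b=np.pi/2-q;u=np.array([np.cos(a),np.sin(a)]);v=np.array([np.cos(b),np.sin(b)])
    return S(*(.085*u-(.034+gap)*v)),np.degrees(b+TH)
def rows(poses,z):
    for q,g in poses:
        p,y=legpose(q,g);d,t=move(*p,z,y);print('{"xyz": [%.4f, %.4f, %.3f], "turn": %.1f},'%(*d,t),end=' ')
    print()
E
python3 - <<'E'
from h import *
from scipy.optimize import least_squares
c=cam("wrist");ct=cam("top")
a=(275,135);b=(160+608.5/8-.5,155+397/8-.5)
f=least_squares(lambda P:np.r_[w2p(c,P)[0]-a,w2p(ct,P)[0]-b],[.43,.1,.02]);print(f.x,f.fun)
rows([(0,.03)],.16);rows([(0,.03)],.058)
E
```

```text
[ 0.47304914  0.08998031 -0.33028148] [ 1.33577828  0.35423401 -0.39198649  2.6743604 ]
{"xyz": [0.0448, -0.0017, -0.001], "turn": -0.6}, 
{"xyz": [0.0453, -0.0016, 0.101], "turn": -0.6},
```

```bash
python3 - <<'E'
from h import *
from scipy.optimize import least_squares
c=cam("wrist");ct=cam("top")
for a,u in [((275,135),(420,403)),((268,208),(608,397))]:
    b=(160+(u[0]+.5)/8-.5,155+(u[1]+.5)/8-.5)
    f=least_squares(lambda P:np.r_[w2p(c,P)[0]-a,w2p(ct,P)[0]-b],[.43,.1,.02]);print(f.x,f.fun)
E
```

```text
[0.44610388 0.14377597 0.02143518] [-0.28894881 -0.0809485   0.16184955 -0.99590276]
[0.44781071 0.07208861 0.02063171] [-0.2078369  -0.0433614   0.05699348 -0.66318325]
```

Emit:
play_rows --series '[{"xyz": [0.01,0,0.015],"turn": 0},{"xyz": [0.02,-0.001,0.03],"turn": 0},{"xyz": [0.03,-0.001,0.05],"turn": 0},{"xyz": [0.045,-0.0017,0.07],"turn": -0.6},{"xyz": [0.045,-0.0017,0.09],"turn": -0.6},{"xyz": [0.045,-0.0017,0.101],"turn": -0.6},{"xyz": [0.055,-0.0017,0.101],"turn": -0.6},{"xyz": [0.06,-0.0017,0.101],"turn": -0.6}]'

```text
time: 2.15
ee_pos: [0.4224, 0.1808, 0.06]
ee_rot: [[-0.124, 0.992, 0.001], [0.992, 0.124, 0.0], [0.0, 0.001, -1.0]]
contact_force: [-0.3, -0.9, 0.0]
finger_gap: -0.0
```

```bash
python3 - <<'E'
from h import *
q=lambda n,a,b:[(x,-.002) for x in np.linspace(a,b,n)]
rows([(0,.012),(0,.008),(0,.004),(0,.0),(0,-.002),(0.05,-.002),(.1,-.002),(.15,-.002)],.058)
E
```

```text
{"xyz": [-0.0074, 0.0012, 0.002], "turn": 0.8}, {"xyz": [-0.0034, 0.0012, 0.002], "turn": 0.8}, {"xyz": [0.0006, 0.0013, 0.002], "turn": 0.8}, {"xyz": [0.0046, 0.0013, 0.002], "turn": 0.8}, {"xyz": [0.0066, 0.0014, 0.002], "turn": 0.8}, {"xyz": [0.0109, -0.0001, 0.002], "turn": 3.7}, {"xyz": [0.0153, -0.0013, 0.002], "turn": 6.5}, {"xyz": [0.0197, -0.0023, 0.002], "turn": 9.4},
```

Emit:
play_rows --series '[{"xyz": [0,0.0013,0.001],"turn": 0.8},{"xyz": [0,0.0013,0.002],"turn": 0.8},{"xyz": [0.001,0.0013,0.002],"turn": 0.8},{"xyz": [0.002,0.0013,0.002],"turn": 0.8},{"xyz": [0.003,0.0013,0.002],"turn": 0.8},{"xyz": [0.004,0.0013,0.002],"turn": 0.8},{"xyz": [0.005,0.0013,0.002],"turn": 0.8},{"xyz": [0.005,0.0013,0.002],"turn": 0.8}]'

```text
time: 3.15
ee_pos: [0.4228, 0.1848, 0.0574]
ee_rot: [[-0.11, 0.994, -0.0], [0.994, 0.11, 0.0], [0.0, -0.0, -1.0]]
contact_force: [0.6, 0.1, -0.2]
finger_gap: 0.0002
```

```bash
python3 - <<'E'
from h import *
s=bot.get_state();print(s["ee_pos"],s["contact_force"],s["ee_rot"][:,0])
rows([(x,-.001) for x in np.linspace(0,.42,8)],.058)
E
```

```text
[0.42282552 0.18478704 0.05738445] [ 0.6254554   0.13501056 -0.21156752] [-1.09665594e-01  9.93968539e-01  1.08090475e-05]
{"xyz": [0.0017, 0.0004, -0.001], "turn": -0.0}, {"xyz": [0.0069, -0.0014, -0.001], "turn": 3.4}, {"xyz": [0.0121, -0.0029, -0.001], "turn": 6.8}, {"xyz": [0.0175, -0.0041, -0.001], "turn": 10.3}, {"xyz": [0.0229, -0.0050, -0.001], "turn": 13.7}, {"xyz": [0.0283, -0.0056, -0.001], "turn": 17.2}, {"xyz": [0.0338, -0.0058, -0.001], "turn": 20.6}, {"xyz": [0.0392, -0.0057, -0.001], "turn": 24.0},
```

Emit:
play_rows --series '[{"xyz": [0.002,0.0,0],"turn": 0},{"xyz": [0.0045,-0.001,0],"turn": 1.7},{"xyz": [0.008,-0.0018,0],"turn": 4},{"xyz": [0.0121,-0.0029,0],"turn": 6.8},{"xyz": [0.016,-0.0038,0],"turn": 9.3},{"xyz": [0.02,-0.0046,0],"turn": 12},{"xyz": [0.024,-0.0051,0],"turn": 14.5},{"xyz": [0.0283,-0.0056,0],"turn": 17.2}]'

```text
time: 4.15
ee_pos: [0.4141, 0.2124, 0.0574]
ee_rot: [[0.192, 0.981, -0.0], [0.981, -0.192, -0.0], [-0.0, -0.0, -1.0]]
contact_force: [-0.0, -0.3, 0.1]
finger_gap: -0.0001
```

```bash
python3 - <<'E'
from h import *
s=bot.get_state();print(s["ee_pos"],s["contact_force"],s["ee_rot"][:,0])
rows([(x,-.001) for x in np.linspace(.36,.75,8)],.058)
E
```

```text
[0.41408017 0.2124466  0.05739231] [-0.01471087 -0.27826491  0.11508171] [ 1.91903663e-01  9.81413768e-01 -2.11868943e-05]
{"xyz": [0.0050, -0.0017, -0.001], "turn": 3.2}, {"xyz": [0.0099, -0.0031, -0.001], "turn": 6.4}, {"xyz": [0.0149, -0.0043, -0.001], "turn": 9.6}, {"xyz": [0.0199, -0.0052, -0.001], "turn": 12.8}, {"xyz": [0.0249, -0.0058, -0.001], "turn": 16.0}, {"xyz": [0.0300, -0.0061, -0.001], "turn": 19.2}, {"xyz": [0.0350, -0.0061, -0.001], "turn": 22.4}, {"xyz": [0.0401, -0.0059, -0.001], "turn": 25.6},
```

```bash
python3 - <<'E'
from h import *
save("wrist","w2.png")
E
```

```text
(no output)
```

View pics/w2.png

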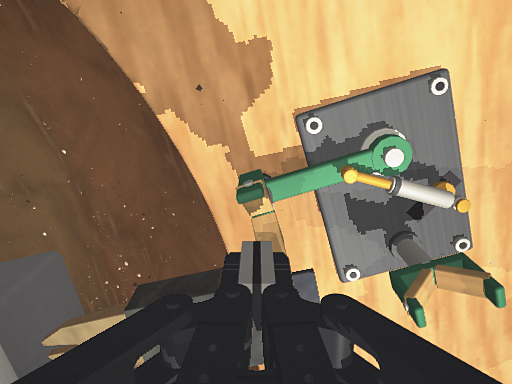

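```bash
python3 - <<'E'
from h import *
s=bot.get_state();print(s["ee_pos"],s["contact_force"]);c=cam("wrist",s)
P=lambda x,y,z:[*S(x,y),z]
for z in(.084,.056,.046):print(z,w2p(c,[P(-.0785,-.023,z),P(-.0915,-.023,z),P(-.0785,.023,z),P(-.0915,.023,z)]).round(0).tolist())
print(w2p(c,[P(0,0,.03),P(.05,.04,.008),P(-.05,-.092,.008),s["ee_pos"]]).round(0).tolist())
im=cv2.imread("pics/w2.png")[160:280,210:310];cv2.imwrite("pics/w2c.png",cv2.resize(im,None,fx=6,fy=6,interpolation=cv2.INTER_CUBIC)[:600])
E
```

```text
[0.413976   0.21284379 0.0574035 ] [ 0.36417143  0.36006168 -0.76452462]
0.084 [[291.0, 275.0], [266.0, 281.0], [264.0, 190.0], [237.0, 199.0]]
0.056 [[286.0, 248.0], [265.0, 254.0], [263.0, 174.0], [240.0, 181.0]]
0.046 [[285.0, 241.0], [264.0, 246.0], [262.0, 170.0], [240.0, 176.0]]
[[397.0, 161.0], [452.0, 69.0], [342.0, 287.0], [256.0, 229.0]]
```

View pics/w2c.png

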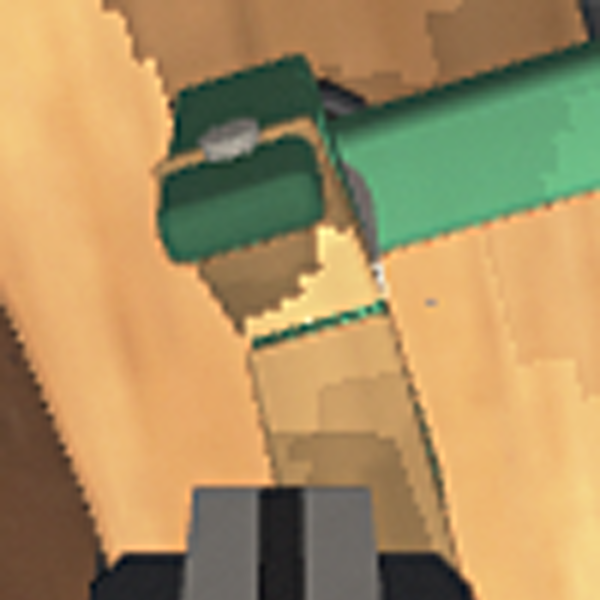

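```bash
python3 - <<'E'
from h import *
s=save("scene","s2.png",(160,90,300,210),5)
c=cam("scene");f=lambda P:((w2p(c,P)-[160,90])*5).round(0).tolist()
e=s["ee_pos"];R=s["ee_rot"]
print("tcp",f(e),"38up",f(e+[0,0,.038]),"73 up",f(e+[0,0,.073]),"tip+x",f(e+R@[.011,0,0]))
P=lambda x,y,z:[*S(x,y),z]
print("head",f([P(-.085,-.023,.084),P(-.085,.023,.084),P(-.085,-.023,.046)]))
E
```

```text
tcp [[219.0, 475.0]] 38up [[215.0, 435.0]] 73 up [[211.0, 397.0]] tip+x [[211.0, 469.0]]
head [[239.0, 450.0], [192.0, 433.0], [243.0, 490.0]]
```

View pics/s2.png

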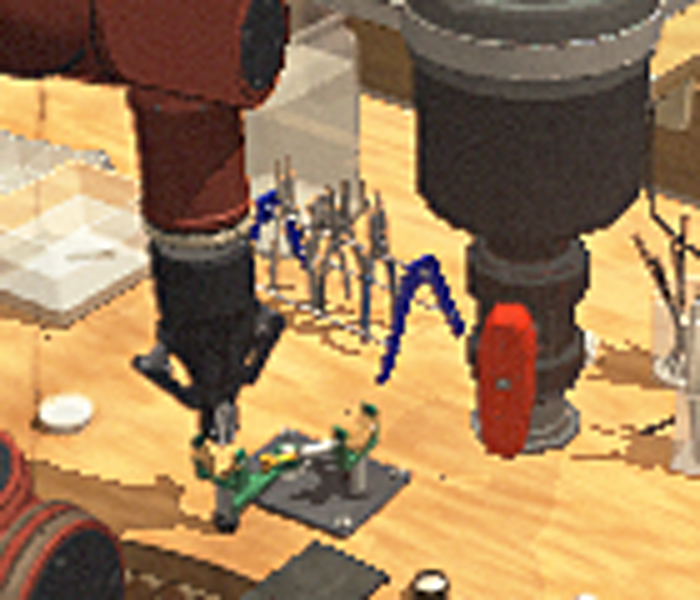

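```bash
python3 - <<'E'
from h import *
rows([(0,.02)],.0575);rows([(0,.02)],.028)
E
```

```text
{"xyz": [-0.0439, 0.0201, -0.000], "turn": -17.3}, 
{"xyz": [-0.0439, 0.0201, 0.029], "turn": -17.3},
```

Emit:
play_rows --series '[{"xyz": [-0.015,0.006,0],"turn": -6},{"xyz": [-0.03,0.013,0],"turn": -12},{"xyz": [-0.044,0.02,0],"turn": -17.3},{"xyz": [-0.044,0.02,0.004],"turn": -17.3},{"xyz": [-0.044,0.02,0.014],"turn": -17.3},{"xyz": [-0.044,0.02,0.024],"turn": -17.3},{"xyz": [-0.044,0.02,0.029],"turn": -17.3},{"xyz": [-0.044,0.02,0.029],"turn": -17.3}]'

```text
time: 5.25
ee_pos: [0.4248, 0.1653, 0.0277]
ee_rot: [[-0.112, 0.994, -0.002], [0.994, 0.112, -0.0], [-0.0, -0.002, -1.0]]
contact_force: [0.9, -0.3, 0.1]
finger_gap: -0.0003
```

```bash
python3 - <<'E'
from h import *
s=bot.get_state();print(s["ee_pos"],s["contact_force"],s["ee_rot"][:,0])
rows([(0,g) for g in [.016,.012,.008,.005,.002,0,-.001]],.028)
E
```

```text
[0.42479468 0.16534336 0.02765095] [ 0.88863468 -0.29526218  0.0691016 ] [-1.11523936e-01  9.93761741e-01 -1.19770709e-04]
{"xyz": [0.0042, 0.0006, -0.000], "turn": 0.1}, {"xyz": [0.0082, 0.0006, -0.000], "turn": 0.1}, {"xyz": [0.0122, 0.0006, -0.000], "turn": 0.1}, {"xyz": [0.0152, 0.0006, -0.000], "turn": 0.1}, {"xyz": [0.0182, 0.0006, -0.000], "turn": 0.1}, {"xyz": [0.0202, 0.0006, -0.000], "turn": 0.1}, {"xyz": [0.0212, 0.0006, -0.000], "turn": 0.1},
```

Emit:
play_rows --series '[{"xyz": [0.004,0.0006,0],"turn": 0},{"xyz": [0.009,0.0006,0],"turn": 0},{"xyz": [0.013,0.0006,0],"turn": 0},{"xyz": [0.016,0.0006,0],"turn": 0},{"xyz": [0.018,0.0006,0],"turn": 0},{"xyz": [0.02,0.0006,0],"turn": 0},{"xyz": [0.022,0.0006,0],"turn": 0},{"xyz": [0.024,0.0002,0],"turn": 1.4}]'

```text
time: 6.25
ee_pos: [0.4229, 0.1875, 0.0283]
ee_rot: [[-0.087, 0.996, -0.001], [0.996, 0.087, -0.003], [-0.003, -0.001, -1.0]]
contact_force: [-1.0, -7.9, 2.2]
finger_gap: 0.0
```

```bash
python3 - <<'E'
from h import *
s=bot.get_state();print(s["ee_pos"],s["contact_force"],s["ft_torque"],R2(-TH)@(s["ee_pos"][:2]-O))
rows([(x,-.002) for x in np.linspace(0.03,.35,8)],.0275)
E
```

```text
[0.42287843 0.18749636 0.02827846] [-0.95034561 -7.90972828  2.17104424] [-1.36147041  0.15583369  0.08061827] [-0.0850705  -0.03201942]
{"xyz": [0.0026, -0.0009, 0.001], "turn": 0.4}, {"xyz": [0.0065, -0.0023, 0.001], "turn": 3.0}, {"xyz": [0.0105, -0.0034, 0.001], "turn": 5.6}, {"xyz": [0.0145, -0.0044, 0.001], "turn": 8.2}, {"xyz": [0.0186, -0.0052, 0.001], "turn": 10.9}, {"xyz": [0.0227, -0.0058, 0.001], "turn": 13.5}, {"xyz": [0.0268, -0.0062, 0.001], "turn": 16.1}, {"xyz": [0.0310, -0.0065, 0.001], "turn": 18.7},
```

Emit:
play_rows --series '[{"xyz": [0.002,-0.0007,0],"turn": 0.2},{"xyz": [0.0045,-0.0016,0],"turn": 1.6},{"xyz": [0.0075,-0.0026,0],"turn": 3.6},{"xyz": [0.0105,-0.0034,0],"turn": 5.6},{"xyz": [0.0135,-0.0042,0],"turn": 7.5},{"xyz": [0.0165,-0.0049,0],"turn": 9.5},{"xyz": [0.0197,-0.0054,0],"turn": 11.5},{"xyz": [0.0227,-0.0058,0],"turn": 13.5}]'

```text
time: 7.25
ee_pos: [0.4149, 0.2099, 0.0283]
ee_rot: [[0.149, 0.989, -0.001], [0.989, -0.149, -0.003], [-0.003, -0.001, -1.0]]
contact_force: [-1.4, -6.1, 3.0]
finger_gap: -0.0001
```

```bash
cat >>h.py <<'E'
def st():
    s=bot.get_state();p=R2(-TH)@(s["ee_pos"][:2]-O);a=np.arctan2(s["ee_rot"][1,0],s["ee_rot"][0,0])-TH
    v=np.array([np.cos(a),np.sin(a)]);q=np.pi/2-a
    print("t",s["time"],"stand xy",p.round(4),"z",s["ee_pos"][2].round(4),"q",q.round(3),"behind",-(p@v).round(4),"radial",(p@[np.cos(np.pi-q),np.sin(np.pi-q)]).round(4),"F",s["contact_force"].round(1))
    return s
E
python3 - <<'E'
from h import *
st()
rows([(x,-.002) for x in np.linspace(0.31,.7,8)],.0275)
E
```

```text
t 7.25 stand xy [-0.0906 -0.0088] z 0.0283 q 0.26 behind 0.0318 radial 0.0852 F [-1.4 -6.1  3. ]
{"xyz": [0.0041, -0.0013, 0.001], "turn": 2.9}, {"xyz": [0.0090, -0.0027, 0.001], "turn": 6.1}, {"xyz": [0.0139, -0.0038, 0.001], "turn": 9.2}, {"xyz": [0.0189, -0.0047, 0.001], "turn": 12.4}, {"xyz": [0.0239, -0.0052, 0.001], "turn": 15.6}, {"xyz": [0.0290, -0.0055, 0.001], "turn": 18.8}, {"xyz": [0.0340, -0.0056, 0.001], "turn": 22.0}, {"xyz": [0.0391, -0.0053, 0.001], "turn": 25.2},
```

Working: 6–8 N, leg following.

Emit:
play_rows --series '[{"xyz": [0.0041,-0.0013,0],"turn": 2.9},{"xyz": [0.009,-0.0027,0],"turn": 6.1},{"xyz": [0.0139,-0.0038,0],"turn": 9.2},{"xyz": [0.0189,-0.0047,0],"turn": 12.4},{"xyz": [0.0239,-0.0052,0],"turn": 15.6},{"xyz": [0.029,-0.0055,0],"turn": 18.8},{"xyz": [0.034,-0.0056,0],"turn": 22},{"xyz": [0.0391,-0.0053,0],"turn": 25.2}]'

```text
time: 8.25
ee_pos: [0.4152, 0.2504, 0.0282]
ee_rot: [[0.557, 0.831, -0.001], [0.831, -0.557, -0.001], [-0.002, -0.001, -1.0]]
contact_force: [-1.0, -2.0, 1.6]
finger_gap: -0.0001
```

```bash
python3 - <<'E'
from h import *
st()
rows([(x,-.002) for x in np.linspace(0.75,1.15,8)],.0275)
E
```

```text
t 8.25 stand xy [-0.0857  0.0313] z 0.0282 q 0.701 behind 0.0313 radial 0.0857 F [-1.  -2.   1.6]
{"xyz": [0.0036, -0.0008, 0.001], "turn": 2.8}, {"xyz": [0.0085, -0.0022, 0.001], "turn": 6.1}, {"xyz": [0.0136, -0.0034, 0.001], "turn": 9.4}, {"xyz": [0.0187, -0.0042, 0.001], "turn": 12.6}, {"xyz": [0.0239, -0.0048, 0.001], "turn": 15.9}, {"xyz": [0.0291, -0.0051, 0.001], "turn": 19.2}, {"xyz": [0.0342, -0.0051, 0.001], "turn": 22.5}, {"xyz": [0.0394, -0.0047, 0.001], "turn": 25.7},
```

Emit:
play_rows --series '[{"xyz": [0.0036,-0.0008,0],"turn": 2.8},{"xyz": [0.0085,-0.0022,0],"turn": 6.1},{"xyz": [0.0136,-0.0034,0],"turn": 9.4},{"xyz": [0.0187,-0.0042,0],"turn": 12.6},{"xyz": [0.0239,-0.0048,0],"turn": 15.9},{"xyz": [0.0291,-0.0051,0],"turn": 19.2},{"xyz": [0.0342,-0.0051,0],"turn": 22.5},{"xyz": [0.0394,-0.0047,0],"turn": 25.7}]'

```text
time: 9.25
ee_pos: [0.4338, 0.2863, 0.0283]
ee_rot: [[0.862, 0.507, -0.0], [0.507, -0.862, 0.0], [-0.0, -0.0, -1.0]]
contact_force: [0.1, 0.0, 0.4]
finger_gap: 0.0002
```

```bash
python3 - <<'E'
from h import *
st()
rows([(1.2,0),(1.28,.002),(1.36,.004),(1.44,.006),(1.52,.007),(1.57,.007)],.0275)
E
```

```text
t 9.25 stand xy [-0.0633  0.0649] z 0.0283 q 1.149 behind 0.0312 radial 0.0852 F [0.1 0.  0.4]
{"xyz": [0.0016, -0.0014, 0.001], "turn": 2.9}, {"xyz": [0.0066, -0.0038, 0.001], "turn": 7.5}, {"xyz": [0.0119, -0.0059, 0.001], "turn": 12.1}, {"xyz": [0.0173, -0.0077, 0.001], "turn": 16.7}, {"xyz": [0.0238, -0.0089, 0.001], "turn": 21.2}, {"xyz": [0.0285, -0.0092, 0.001], "turn": 24.1},
```

Emit:
play_rows --series '[{"xyz": [0.003,-0.0014,0],"turn": 2.9},{"xyz": [0.008,-0.0038,0],"turn": 7.5},{"xyz": [0.013,-0.0059,0],"turn": 12.1},{"xyz": [0.018,-0.0077,0],"turn": 16.7},{"xyz": [0.0238,-0.0089,0],"turn": 21.2},{"xyz": [0.0285,-0.0092,0],"turn": 24.1},{"xyz": [0.0285,-0.0092,0],"turn": 24.1},{"xyz": [0.0285,-0.0092,0],"turn": 24.1}]'

```text
time: 10.25
ee_pos: [0.4534, 0.3084, 0.0283]
ee_rot: [[0.993, 0.114, -0.0], [0.114, -0.993, -0.0], [-0.0, 0.0, -1.0]]
contact_force: [0.1, -0.4, 0.4]
finger_gap: -0.0002
```

```bash
python3 - <<'E'
from h import *
st()
rows([(1.571,g) for g in (.006,.004,.002,.001,0,-.001,-.002)],.0275)
E
```

```text
t 10.25 stand xy [-0.0414  0.0847] z 0.0283 q 1.567 behind 0.0411 radial 0.0849 F [ 0.1 -0.4  0.4]
{"xyz": [0.0014, -0.0003, 0.001], "turn": 0.2}, {"xyz": [0.0034, -0.0003, 0.001], "turn": 0.2}, {"xyz": [0.0054, -0.0003, 0.001], "turn": 0.2}, {"xyz": [0.0064, -0.0002, 0.001], "turn": 0.2}, {"xyz": [0.0074, -0.0002, 0.001], "turn": 0.2}, {"xyz": [0.0084, -0.0002, 0.001], "turn": 0.2}, {"xyz": [0.0094, -0.0002, 0.001], "turn": 0.2},
```

Emit:
play_rows --series '[{"xyz": [0.0015,0,0],"turn": 0.2},{"xyz": [0.003,0,0],"turn": 0.2},{"xyz": [0.0045,0,0],"turn": 0.2},{"xyz": [0.0055,0,0],"turn": 0.2},{"xyz": [0.006,0,0],"turn": 0.2},{"xyz": [0.0065,0,0],"turn": 0.2},{"xyz": [0.007,0,0],"turn": 0.2},{"xyz": [0.007,0,0],"turn": 0.2}]'

```text
time: 11.25
ee_pos: [0.4593, 0.3091, 0.0282]
ee_rot: [[0.994, 0.11, -0.003], [0.11, -0.994, -0.001], [-0.003, 0.0, -1.0]]
contact_force: [-6.4, -1.7, 4.7]
finger_gap: -0.0004
```

```bash
python3 -c "
from h import *
st()"
```

```text
t 11.25 stand xy [-0.0354  0.0848] z 0.0282 q 1.571 behind 0.0355 radial 0.0848 F [-6.4 -1.7  4.7]
```

Emit:
play_rows --series '[{"xyz": [0.0001,0,0],"turn": 0},{"xyz": [0.0002,0,0],"turn": 0},{"xyz": [0.0002,0,0],"turn": 0},{"xyz": [0.0002,0,0],"turn": 0},{"xyz": [0.0002,0,0],"turn": 0},{"xyz": [0.0002,0,0],"turn": 0},{"xyz": [0.0002,0,0],"turn": 0},{"xyz": [0.0002,0,0],"turn": 0}]'

```text
time: 12.25
ee_pos: [0.4593, 0.3091, 0.0282]
ee_rot: [[0.994, 0.11, -0.003], [0.11, -0.994, -0.001], [-0.003, 0.0, -1.0]]
contact_force: [-6.2, -1.4, 5.4]
finger_gap: 0.0002
```

```bash
python3 -c "
from h import *
st()"
```

```text
t 12.25 stand xy [-0.0355  0.0848] z 0.0282 q 1.571 behind 0.0355 radial 0.0848 F [-6.2 -1.4  5.4]
```

Emit:
play_rows --series '[{"xyz": [0.0002,0,0],"turn": 0},{"xyz": [0.0003,0,0],"turn": 0},{"xyz": [0.0004,0,0],"turn": 0},{"xyz": [0.0004,0,0],"turn": 0},{"xyz": [0.0004,0,0],"turn": 0},{"xyz": [0.0004,0,0],"turn": 0},{"xyz": [0.0004,0,0],"turn": 0},{"xyz": [0.0004,0,0],"turn": 0}]'

```text
time: 13.25
ee_pos: [0.4594, 0.3091, 0.0282]
ee_rot: [[0.994, 0.11, -0.003], [0.11, -0.994, -0.001], [-0.004, 0.001, -1.0]]
contact_force: [-7.5, -1.1, 6.2]
finger_gap: 0.0001
```

```bash
python3 -c "
from h import *
st()"
```

```text
t 13.25 stand xy [-0.0354  0.0848] z 0.0282 q 1.571 behind 0.0354 radial 0.0848 F [-7.5 -1.1  6.2]
```

Emit:
play_rows --series '[{"xyz": [0.0002,0,0],"turn": 0},{"xyz": [0.0004,0,0],"turn": 0},{"xyz": [0.0004,0,0],"turn": 0},{"xyz": [0.0004,0,0],"turn": 0},{"xyz": [0.0004,0,0],"turn": 0},{"xyz": [0.0004,0,0],"turn": 0},{"xyz": [0.0004,0,0],"turn": 0},{"xyz": [0.0004,0,0],"turn": 0}]'

```text
time: 14.25
ee_pos: [0.4594, 0.3091, 0.0281]
ee_rot: [[0.994, 0.11, -0.004], [0.11, -0.994, -0.001], [-0.004, 0.001, -1.0]]
contact_force: [-9.8, -1.7, 6.0]
finger_gap: -0.0002
```

```bash
python3 - <<'E'
from h import *
st()
p=S(-.075,.085);print(move(*p,.028,6.33))
m=p2w(cam("top"),(283,190),.012)[:2];print(m)
print(move(.45,.06,.2,90))
E
```

```text
t 14.25 stand xy [-0.0354  0.0848] z 0.0281 q 1.571 behind 0.0354 radial 0.0848 F [-9.8 -1.7  6. ]
(array([-0.0396, -0.0002,  0.0003]), np.float64(-0.0))
[ 0.49144758 -0.07358702]
(array([-0.0374,  0.2467, -0.1716]), np.float64(-83.7))
```

Emit:
play_rows --series '[{"xyz": [-0.015,0,0],"turn": 0},{"xyz": [-0.045,0,-0.01],"turn": 0},{"xyz": [-0.06,0.01,-0.06],"turn": -10},{"xyz": [-0.06,0.045,-0.105],"turn": -20},{"xyz": [-0.055,0.09,-0.145],"turn": -30},{"xyz": [-0.05,0.14,-0.165],"turn": -40},{"xyz": [-0.045,0.195,-0.172],"turn": -50},{"xyz": [-0.038,0.247,-0.172],"turn": -60}]'

```text
time: 15.25
ee_pos: [0.4502, 0.0656, 0.2014]
ee_rot: [[0.424, 0.905, 0.004], [0.905, -0.424, -0.0], [0.001, 0.004, -1.0]]
contact_force: [0.6, -0.1, 0.5]
finger_gap: 0.0001
```

```bash
python3 - <<'E'
from h import *
st()
print(move(.49,-.14,.2,91))
E
```

```text
t 15.25 stand xy [-0.0713 -0.1562] z 0.2014 q 0.549 behind 0.1705 radial -0.0206 F [ 0.6 -0.1  0.5]
(array([-0.1693,  0.1232,  0.0016]), np.float64(-26.1))
```

Emit:
play_rows --series '[{"xyz": [-0.03,0.02,0],"turn": -5},{"xyz": [-0.065,0.045,0],"turn": -10},{"xyz": [-0.1,0.068,0],"turn": -16},{"xyz": [-0.135,0.092,0],"turn": -22},{"xyz": [-0.17,0.116,0],"turn": -26},{"xyz": [-0.205,0.14,0],"turn": -26},{"xyz": [-0.205,0.14,0],"turn": -26},{"xyz": [-0.205,0.14,0],"turn": -26}]' --hand 0.085

```text
time: 16.25
ee_pos: [0.4876, -0.1777, 0.2]
ee_rot: [[-0.009, 1.0, -0.0], [1.0, 0.009, 0.0], [0.0, -0.0, -1.0]]
contact_force: [0.5, 0.5, 1.1]
finger_gap: 0.0851
```

```bash
python3 - <<'E'
from h import *
s=save("wrist","w3.png",None,1.5)
print(s["ee_pos"],s["ee_rot"][:,0],s["finger_gap"])
E
```

```text
[ 0.4875959  -0.17770648  0.19999461] [-9.27907931e-03  9.99956899e-01  3.14686521e-04] 0.08510885651401917
```

View pics/w3.png

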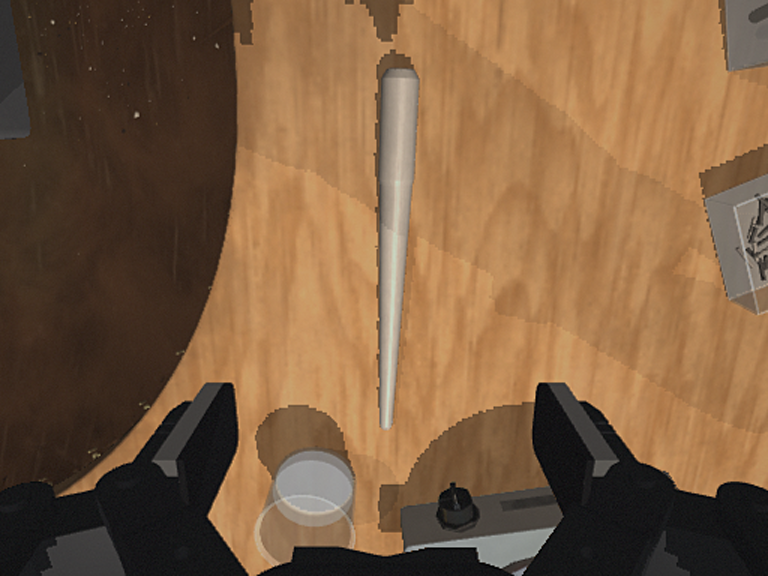

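```bash
python3 - <<'E'
from h import *
c=cam("wrist")
a=p2w(c,(400/1.5,70/1.5),.0125);b=p2w(c,(387/1.5,428/1.5),.0055)
for uv in[(381,182),(414,182),(381,225),(408,225)]: print(uv,p2w(c,np.array(uv)/1.5,.011))
L=np.linalg.norm(a-b);u=(a-b)/L;g=a-u*.105;g2=b+u*.169
print(a,b,L,g,g2,np.degrees(np.arctan2(u[1],u[0])))
g=(g+g2)/2
print(move(g[0],g[1],.06,np.degrees(np.arctan2(u[1],u[0]))))
E
```

```text
(381, 182) [ 0.48468834 -0.1392678   0.011     ]
(414, 182) [ 0.50773462 -0.13902116  0.011     ]
(381, 225) [ 0.4849456 -0.1696565  0.011    ]
(408, 225) [ 0.50429208 -0.16944769  0.011     ]
[ 0.49648503 -0.06689477  0.0125    ] [ 0.49132935 -0.34099208  0.0055    ] 0.27423514921159853 [ 0.49451101 -0.17184199  0.00981982] [ 0.49450659 -0.17207703  0.00981382] 88.92241291637085
(array([0.0052, 0.0069, 0.1401]), np.float64(1.7))
```

Emit:
play_rows --series '[{"xyz": [0.002,0.003,0.02],"turn": 0.8},{"xyz": [0.004,0.005,0.055],"turn": 1.7},{"xyz": [0.0052,0.0069,0.095],"turn": 1.7},{"xyz": [0.0052,0.0069,0.135],"turn": 1.7},{"xyz": [0.0052,0.0069,0.17],"turn": 1.7},{"xyz": [0.0052,0.0069,0.19],"turn": 1.7},{"xyz": [0.0052,0.0069,0.2],"turn": 1.7},{"xyz": [0.0052,0.0069,0.2],"turn": 1.7}]'

```text
time: 17.3
ee_pos: [0.4946, -0.1721, 0.0002]
ee_rot: [[0.019, 1.0, -0.001], [1.0, -0.019, 0.0], [0.0, -0.001, -1.0]]
contact_force: [-0.8, -0.3, -0.4]
finger_gap: 0.085
```

Emit:
play_rows --series '[{"xyz": [0,0,0.005],"turn": 0},{"xyz": [0,0,0.01],"turn": 0},{"xyz": [0,0,0.014],"turn": 0},{"xyz": [0,0,0.018],"turn": 0},{"xyz": [0,0,0.022],"turn": 0},{"xyz": [0,0,0.026],"turn": 0},{"xyz": [0,0,0.029],"turn": 0},{"xyz": [0,0,0.03],"turn": 0}]'

```text
time: 18.3
ee_pos: [0.4946, -0.1728, -0.03]
ee_rot: [[0.02, 1.0, -0.0], [1.0, -0.02, 0.0], [0.0, -0.0, -1.0]]
contact_force: [-0.9, 0.6, -0.1]
finger_gap: 0.0852
```

```bash
python3 - <<'E'
from h import *
s=save("wrist","w4.png",None,1)
print(s["time"],s["ee_pos"],s["ee_rot"][:,0],s["contact_force"])
E
```

```text
18.3 [ 0.49458996 -0.17280289 -0.03001089] [1.98702781e-02 9.99802542e-01 2.23363460e-04] [-0.94366067  0.55291568 -0.125825  ]
```

View pics/w4.png

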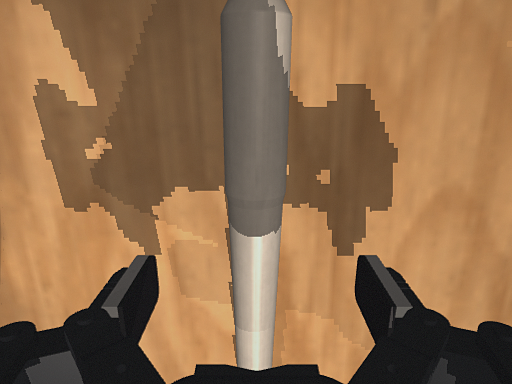

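Emit:
play_rows --series '[{"xyz": [0.0005,0,0.003],"turn": 0},{"xyz": [0.0007,0,0.006],"turn": 0},{"xyz": [0.0007,0,0.006],"turn": 0},{"xyz": [0.0007,0,0.006],"turn": 0},{"xyz": [0.0007,0,0.006],"turn": 0},{"xyz": [0.0007,0,0.006],"turn": 0},{"xyz": [0.0007,0,0.006],"turn": 0},{"xyz": [0.0007,0,0.006],"turn": 0}]' --hand 0.045 --squeeze 60

```text
time: 19.35
ee_pos: [0.4948, -0.1722, -0.0357]
ee_rot: [[0.02, 1.0, -0.0], [1.0, -0.02, -0.0], [-0.0, -0.0, -1.0]]
contact_force: [-0.7, 0.0, 0.3]
finger_gap: 0.0453
```

Emit:
play_rows --series '[{"xyz": [0,0,0],"turn": 0},{"xyz": [0,0,0],"turn": 0},{"xyz": [0,0,0],"turn": 0},{"xyz": [0,0,0],"turn": 0},{"xyz": [0,0,0],"turn": 0},{"xyz": [0,0,0],"turn": 0},{"xyz": [0,0,0],"turn": 0},{"xyz": [0,0,0],"turn": 0}]' --hand 0.01

```text
time: 20.35
ee_pos: [0.4958, -0.1731, -0.0336]
ee_rot: [[0.02, 1.0, 0.001], [1.0, -0.02, -0.001], [-0.001, 0.001, -1.0]]
contact_force: [-4.5, 0.4, 15.6]
finger_gap: 0.02
```

Emit:
play_rows --series '[{"xyz": [0,0,-0.002],"turn": 0},{"xyz": [0,0,-0.004],"turn": 0},{"xyz": [0,0,-0.007],"turn": 0},{"xyz": [0,0,-0.012],"turn": 0},{"xyz": [0,0,-0.018],"turn": 0},{"xyz": [0,0,-0.024],"turn": 0},{"xyz": [0,0,-0.028],"turn": 0},{"xyz": [0,0,-0.03],"turn": 0}]'

```text
time: 21.35
ee_pos: [0.495, -0.1723, -0.0052]
ee_rot: [[0.02, 1.0, 0.001], [1.0, -0.02, -0.0], [-0.0, 0.001, -1.0]]
contact_force: [0.3, -0.2, -5.0]
finger_gap: 0.0196
```

```bash
python3 - <<'E'
from h import *
s=save("wrist","w5.png",None,1)
print(s["time"],s["ee_pos"],s["ee_rot"][:,0],s["contact_force"],s["ft_torque"],s["finger_gap"])
E
```

```text
21.35 [ 0.49500858 -0.17228437 -0.00524774] [ 1.98035296e-02  9.99803860e-01 -2.49972948e-04] [ 0.26526152 -0.16280444 -4.99714431] [-0.01992058  0.02005777  0.01053438] 0.019613789565339552
```

View pics/w5.png

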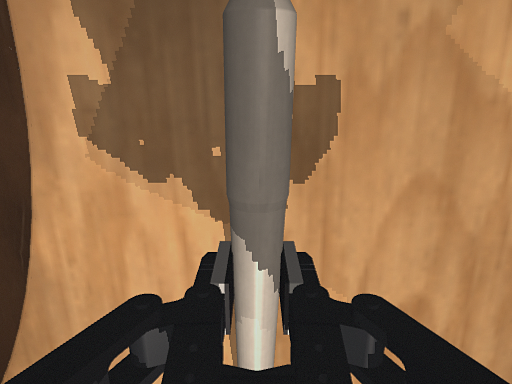

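```bash
python3 - <<'E'
from h import *
print(move(.495,-.172,.12,88.9),move(.45,.06,.12,88.9), move(.45,.10,.12,88.9))
E
```

```text
(array([ 0.0003,  0.    , -0.1252]), np.float64(-0.0)) (array([ 0.2314, -0.0496, -0.1253]), np.float64(-0.0)) (array([ 0.2713, -0.0504, -0.1253]), np.float64(-0.0))
```

Emit:
play_rows --series '[{"xyz": [0,0,-0.025],"turn": 0},{"xyz": [0.01,-0.002,-0.06],"turn": 0},{"xyz": [0.04,-0.01,-0.095],"turn": 0},{"xyz": [0.08,-0.02,-0.115],"turn": 0},{"xyz": [0.125,-0.03,-0.125],"turn": 0},{"xyz": [0.17,-0.04,-0.125],"turn": 0},{"xyz": [0.21,-0.047,-0.125],"turn": 0},{"xyz": [0.231,-0.05,-0.125],"turn": 0}]'

```text
time: 22.4
ee_pos: [0.4485, 0.0617, 0.1191]
ee_rot: [[0.018, 1.0, -0.0], [1.0, -0.018, 0.0], [0.0, -0.0, -1.0]]
contact_force: [0.4, -0.9, -4.4]
finger_gap: 0.0198
```

```bash
python3 - <<'E'
from h import *
s=st();print(s["finger_gap"],s["ft_torque"])
print(move(*S(0,.0075),.12,96.33))
E
```

```text
t 22.4 stand xy [-0.0735 -0.1599] z 0.1191 q 0.129 behind 0.168 radial 0.0524 F [ 0.4 -0.9 -4.4]
0.0198301886964486 [-0.07673876 -0.10607754 -0.01936377]
(array([ 0.1755,  0.0514, -0.0008]), np.float64(-7.4))
```

Emit:
play_rows --series '[{"xyz": [0.015,0.002,0],"turn": 0},{"xyz": [0.045,0.006,0],"turn": 0},{"xyz": [0.08,0.015,0],"turn": -2},{"xyz": [0.115,0.028,0],"turn": -4},{"xyz": [0.145,0.04,0],"turn": -6},{"xyz": [0.168,0.05,0],"turn": -7.4},{"xyz": [0.1755,0.0514,0],"turn": -7.4},{"xyz": [0.1755,0.0514,0],"turn": -7.4}]'

```text
time: 23.4
ee_pos: [0.504, 0.2339, 0.1188]
ee_rot: [[-0.109, 0.994, -0.001], [0.994, 0.109, -0.001], [-0.001, -0.001, -1.0]]
contact_force: [-0.9, -0.3, -3.9]
finger_gap: 0.0194
```

```bash
python3 - <<'E'
from h import *
s=st();print(s["finger_gap"],s["ft_torque"],s["ee_rot"][:,0])
print(move(*S(0,.0075),.04,96.33))
s=save("wrist","w6.png")
c=cam("wrist",s);P=lambda x,y,z:[*S(x,y),z]
print(w2p(c,[P(-.023,.085,.084),P(.023,.085,.084),P(0,.085,.056),P(0,.1125,.0445+s["ee_pos"][2])]).round())
E
```

```text
t 23.4 stand xy [0.0007 0.0052] z 0.1188 q 0.001 behind -0.0052 radial -0.0007 F [-0.9 -0.3 -3.9]
0.01943183621394278 [ 0.01797006 -0.06401728  0.00036385] [-1.08993700e-01  9.94042278e-01 -5.68674551e-04]
(array([ 0.0024, -0.0006,  0.0788]), np.float64(-0.1))
[[216.  79.]
 [294.  79.]
 [255.  79.]
 [253.  -6.]]
```

View pics/w6.png

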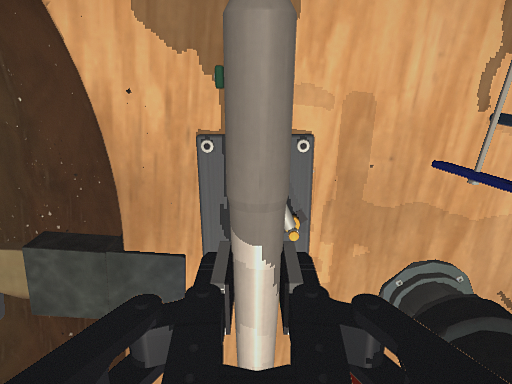

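Emit:
play_rows --series '[{"xyz": [0.004,-0.0006,0.01],"turn": 0},{"xyz": [0.005,-0.0006,0.025],"turn": 0},{"xyz": [0.005,-0.0006,0.04],"turn": 0},{"xyz": [0.005,-0.0006,0.055],"turn": 0},{"xyz": [0.005,-0.0006,0.068],"turn": 0},{"xyz": [0.005,-0.0006,0.078],"turn": 0},{"xyz": [0.005,-0.0006,0.084],"turn": 0},{"xyz": [0.005,-0.0006,0.086],"turn": 0}]'

```text
time: 24.45
ee_pos: [0.5031, 0.2391, 0.033]
ee_rot: [[-0.109, 0.994, -0.0], [0.994, 0.109, -0.0], [-0.0, -0.0, -1.0]]
contact_force: [-0.6, -0.7, -4.3]
finger_gap: 0.0193
```

Emit:
play_rows --series '[{"xyz": [0,0,0.0005],"turn": 0},{"xyz": [0,0,0.001],"turn": 0},{"xyz": [0,0,0.0015],"turn": 0},{"xyz": [0,0,0.002],"turn": 0},{"xyz": [0,0,0.0025],"turn": 0},{"xyz": [0,0,0.003],"turn": 0},{"xyz": [0,0,0.0035],"turn": 0},{"xyz": [0,0,0.004],"turn": 0}]'

```text
time: 25.45
ee_pos: [0.5031, 0.2391, 0.0292]
ee_rot: [[-0.109, 0.994, -0.0], [0.994, 0.109, 0.0], [0.0, -0.0, -1.0]]
contact_force: [0.4, -0.1, -4.3]
finger_gap: 0.0195
```

```bash
python3 - <<'E'
from h import *
s=st();print(s["finger_gap"],s["ft_torque"],s["ee_rot"][:,0])
E
```

```text
t 25.45 stand xy [0.0004 0.0104] z 0.0292 q 0.001 behind -0.0104 radial -0.0003 F [ 0.4 -0.1 -4.3]
0.019532736341800954 [-0.0440361  -0.03033307 -0.03757593] [-1.09043989e-01  9.94036925e-01  4.46600796e-06]
```

Emit:
play_rows --series '[{"xyz": [0,0,0.0005],"turn": 0},{"xyz": [0,0,0.001],"turn": 0},{"xyz": [0,0,0.0015],"turn": 0},{"xyz": [0,0,0.002],"turn": 0},{"xyz": [0,0,0.0025],"turn": 0},{"xyz": [0,0,0.003],"turn": 0},{"xyz": [0,0,0.003],"turn": 0},{"xyz": [0,0,0.003],"turn": 0}]'

```text
time: 26.45
ee_pos: [0.5033, 0.2391, 0.0274]
ee_rot: [[-0.109, 0.994, 0.0], [0.994, 0.109, -0.0], [-0.0, 0.0, -1.0]]
contact_force: [-4.9, -2.3, 6.6]
finger_gap: 0.0197
```

```bash
python3 - <<'E'
from h import *
s=st();print(s["finger_gap"],s["ft_torque"])
E
```

```text
t 26.45 stand xy [0.0006 0.0104] z 0.0274 q 0.001 behind -0.0104 radial -0.0006 F [-4.9 -2.3  6.6]
0.019675457536480086 [-0.33290562  0.73323163  0.02624081]
```

Emit:
play_rows --series '[{"xyz": [0,-0.0005,-0.0005],"turn": 0},{"xyz": [0,-0.0007,-0.0008],"turn": 0},{"xyz": [0,-0.0007,-0.0008],"turn": 0},{"xyz": [0,-0.0007,-0.0008],"turn": 0},{"xyz": [0,-0.0007,-0.0008],"turn": 0},{"xyz": [0,-0.0007,-0.0008],"turn": 0},{"xyz": [0,-0.0007,-0.0008],"turn": 0},{"xyz": [0,-0.0007,-0.0008],"turn": 0}]'

```text
time: 27.45
ee_pos: [0.5024, 0.2391, 0.027]
ee_rot: [[-0.109, 0.994, -0.0], [0.994, 0.109, 0.0], [0.0, -0.0, -1.0]]
contact_force: [1.9, 0.7, -3.2]
finger_gap: 0.0199
```

Emit:
play_rows --series '[{"xyz": [0,0,0],"turn": 0},{"xyz": [0,0,0],"turn": 0},{"xyz": [0,0,0],"turn": 0},{"xyz": [0,0,0],"turn": 0},{"xyz": [0,0,0],"turn": 0},{"xyz": [0,0,0],"turn": 0},{"xyz": [0,0,0],"turn": 0},{"xyz": [0,0,0],"turn": 0}]' --hand 0.06

```text
time: 28.45
ee_pos: [0.5024, 0.239, 0.0271]
ee_rot: [[-0.109, 0.994, 0.0], [0.994, 0.109, 0.0], [0.0, 0.0, -1.0]]
contact_force: [0.5, -0.1, -0.8]
finger_gap: 0.0601
```

Released; rise clear and back off slightly, then check.

Emit:
play_rows --series '[{"xyz": [0,0,-0.008],"turn": 0},{"xyz": [0,0,-0.02],"turn": 0},{"xyz": [0,0,-0.04],"turn": 0},{"xyz": [0,0,-0.065],"turn": 0},{"xyz": [0,0,-0.09],"turn": 0},{"xyz": [0,0,-0.12],"turn": 0},{"xyz": [0,0,-0.14],"turn": 0},{"xyz": [0,0,-0.15],"turn": 0}]'

```text
time: 29.45
ee_pos: [0.5034, 0.2394, 0.1796]
ee_rot: [[-0.109, 0.994, 0.003], [0.994, 0.109, 0.001], [0.001, 0.003, -1.0]]
contact_force: [-0.1, 0.3, 0.3]
finger_gap: 0.0601
```

```bash
python3 - <<'E'
from h import *
s=save("wrist","w7.png",None,1.5)
print(s["time"],s["ee_pos"],s["contact_force"],s["ee_rot"][:,0])
c=cam("wrist",s);P=lambda x,y,z:[*S(x,y),z]
print((w2p(c,[P(0,.1125,.0737),P(0,.0425,.072),P(0,-.1615,.066),P(-.023,.085,.084),P(.023,.085,.084),P(-.023,-.07,.084),P(.023,-.07,.084)])*1.5).round().tolist())
E
```

```text
29.45 [0.50336641 0.23935362 0.17960677] [-0.05655278  0.29408718  0.30039437] [-1.09085934e-01  9.94032082e-01  6.92346996e-04]
[[382.0, 73.0], [383.0, 210.0], [383.0, 506.0], [337.0, 130.0], [428.0, 130.0], [344.0, 402.0], [422.0, 402.0]]
```

View pics/w7.png

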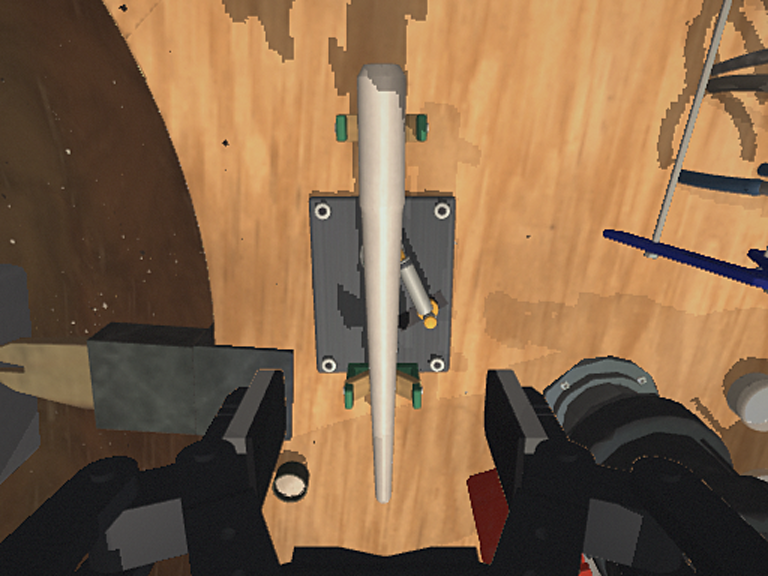

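```bash
python3 -c "
from bench import bot
print(bot.sign_off())"
```

```text
the job is handed in; nothing more can be done
None
```

The leg is out at its stop, the mandrel is lying in both forks and released, and I handed the job in at about 29.5 s of the 72 s.

- **Leg:** I swung it out with the shut fingers, seeing at most about 8.5 N in the end-of-call readings. It snapped over by itself, and I pressed it home. In the last second of pressing the readings ended at about 10 N horizontally and 11.6 N in total. I only saw the force at the end of each move call, so a brief peak in between would not show.
- **Mandrel:** I gripped it close to its centre of gravity, lifted it, carried it in front of the dust pipe and lowered it slowly until both forks took its weight, pressing down with about 11 N at most. I then eased off and let go.
- **Last picture:** The leg is out and the mandrel is centred in both forks. It sits about 3 mm further towards the leg than I aimed for, inside the 25 mm allowed. The gripper is clear and the force reads about zero. I never touched the beaker, cup or pot, but the last picture shows only the cup; I did not measure the beaker or pot again.

**One disagreement:** the fingertips are really about 38 mm above the reported TCP position. Because of this my first push passed over the leg's fork without touching it, and I worked with the corrected height from then on. When I gripped the mandrel, the fingertips also pressed on the worktop with about 16 N.

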